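# Show the sample jar on the grading carousel

### The job

Stand the white sample jar with the yellow lid upright and centred on the narrow raised green column of the carousel and let go of it. Then pinch the tall black handle post of the carousel and turn it until the yellow jar stands right in front of the orange pointer on the fixed base, with the jar still standing on its column and the blue and red jars, the stack of dishes and the clear cup left alone. Finish while still gripping the handle post, holding the carousel still in that position; do not let go.

Things in the scene. Friction and masses are not known exactly. Their poses are not given: they have to be found in the camera images.
- yellow_jar_center (a point): Centre, half-way up, of the loose closed sample jar with the yellow lid and yellow band: a white upright cylinder, 48 mm across and 60 mm tall, 120 g or so, standing on the table; z axis up along the jar. It can stand in any of three places, swapped with the blue and the red jar.
- blue_jar_center (a point): Centre of a like jar (48 x 60 mm) with a blue lid, a bystander to be left alone.
- red_jar_center (a point): Centre of a like jar (48 x 60 mm) with a red lid, a bystander to be left alone.
- hub (a point): A point on the carousel's vertical axis, 30 mm above the table, level with the turntable's top face. It belongs to the fixed grey base and does not turn; its -x axis points to the orange pointer. The base is a disc 280 mm across, the wooden turntable on it 256 mm across.
- seat (a point): Centre of the flat top of the raised green column, 40 mm across, that rises 40 mm from the turntable (its top is 70 mm above the table); 95 mm from the carousel's axis, turns with the turntable. The jar simply stands on it, its centre 30 mm above this point; nothing else holds it.
- handle_grip (a point): Point to grip on the carousel's handle post: an upright black round post 18 mm thick, 95 mm from the axis, opposite the raised column; it goes round with the turntable and also spins freely on its own pin, so the gripper need not turn. The point lies on the post's centre line 122 mm above the table, 23 mm below the post's top (145 mm).
- turntable (a joint): Angle of the turntable, rad, counterclockwise from above; at 0 or 6.283 the raised column is exactly at the pointer. Turns either way without stop, detent or spring, friction about 0.06 N m. It also carries, screwed down, four amber jars with white lids, 40 mm across, 95 mm from the axis at 68 and 118 degrees either side of the column, tops 76 mm above the table.
- handle: The black handle post itself; its origin lies at its foot on the turntable, 30 mm above the table; z axis up along the post.
- yellow_jar: The yellow-lidded jar itself; its origin lies at the centre of its underside.
- dishes: Stack of black sample dishes, 142 mm across and 66 mm high, a bystander; origin at the centre of its underside.
- cup: Clear plastic measuring cup, 84 mm across and 100 mm high, a bystander; origin at the centre of its underside.
- pointer (a point): Middle of the flat orange pointer mark, 22 mm wide, on a tab of the carousel's fixed base, 15 mm above the table and 160 mm from the carousel's axis: the front of the carousel.
Not all that is in view belongs to the job. Several things have the shape of the yellow_jar; the one meant has the colours described above.

How it is judged:
On the way, in this order (a step that is already met when the one before it is completed fails the run):
1. the yellow jar stands upright and centred on the raised column, let go, while the column is still away from the pointer (horizontal distance between yellow_jar_center and seat below 0.014 m and z of yellow_jar_center in the frame of seat between 0.025 and 0.035 m and angle between yellow_jar_center's own z axis and vertical below 0.1 rad and contact force between the fingers and yellow_jar below 0.05 N and x of seat in the frame of hub above -0.085 m), for 0.2 s.
2. the handle post is gripped while the column is still away from the pointer (contact force between the fingers and handle above 5 N and x of seat in the frame of hub above -0.085 m), for 0.1 s.
At the end, for the whole second after the job is handed in: The column with the yellow jar is within 12 mm (about 7 degrees) of the pointer's centre line, the jar stands upright on it within 16 mm of its centre and untouched by the robot, the fingers grip the handle post with more than 5 N, and the turntable is still (x of seat in the frame of hub below -0.08 m and y of seat in the frame of hub between -0.012 and 0.012 m and horizontal distance between yellow_jar_center and seat below 0.016 m and z of yellow_jar_center in the frame of seat between 0.025 and 0.035 m and angle between yellow_jar_center's own z axis and vertical below 0.1 rad and contact force between each of the arm, the fingers and yellow_jar below 0.05 N and contact force between the fingers and handle above 5 N and velocity of joint turntable between -0.05 and 0.05 rad/s); the arm keeps its last pose, push and grip.
It fails at once if the yellow jar is tipped over (angle between yellow_jar_center's own z axis and vertical above 0.7 rad).
It fails at once if the blue jar is displaced by more than 25 mm (distance of blue_jar_center from where it was at the start of the episode above 0.025 m).
It fails at once if the red jar is displaced by more than 25 mm (distance of red_jar_center from where it was at the start of the episode above 0.025 m).
It fails at once if the stack of dishes is displaced by more than 40 mm (distance of dishes from where it was at the start of the episode above 0.04 m).
It fails at once if the clear cup is displaced by more than 40 mm (distance of cup from where it was at the start of the episode above 0.04 m).
It also fails if it takes over 67 s, if anything falls off the work surface, if the arm or the gripper's body presses on something with over 40 N, if the wrist force passes 120 N, or if a joint passes its speed limit or range.

### The arm

A 6-joint arm with a two-finger parallel gripper is mounted at the origin on the work surface. World frame = base frame: x ahead of the robot, y to its left, z up, the work surface at z = 0. Lengths are in m, angles in rad, forces in N, time in s.
With the tool pointing down it reaches from about 0.35 to 0.975 m from the base axis. Payload 4.9 kg.
Tool frame: the origin (TCP) lies on the centre line of the jaws, within the pads' length; the fingertips stand env.tip_extent ahead of it and the grasp point (between the pads) lies 3 mm ahead of it (env.tip_extent is the distance from the TCP to the fingertips, in m); z points along the fingers, y is the line along which they close (so a half turn about z gives the same grasp; the last joint's range is limited). The gripper opens to 85 mm and grips with 20 to 120 N. Pads are 22 mm wide; open, the fingers measure 114 mm over their backs; the gripper's body (76 mm by 85 mm) begins 54 mm behind the grasp point. The pads swing forward as they close: fully open they stand 13 mm farther back than shut.
Start: joints at [-1.313, 0.053, 1.613, -0, 1.476, -0.119], TCP at [0.23, -0.581, 0.22] pointing down, gripper open.
Joint ranges: [-3.01, 3.01], [-1.01, 2.22], [0.06, 2.58], [-1.02, 4.17], [0.09, 2.62], [-3.14, 3.14]. Speed limits (rad/s): [2.57, 2.57, 3.14, 3.14, 3.14, 3.14].

### API

Orientations are given as a unit quaternion [x, y, z, w].
In Python, from cell import sensors, cams, job_done, env gives the robot as it stands. The module is installed in compiled form; this text tells all that it offers.
- The arm moves only by the tool carry_out, never from a script. Its argument "targets" is a list of rows, each a list of 7 numbers: the turn, a rotation vector about the world's x, y, z scaled (see below), then the shift along the world's x, y, z scaled (see below), then the finger opening in mm, from 0 to 85.4. In form: [[ax, ay, az, x, y, z, claw], ...]. A call has 1 to 10 rows; each row is the pose to reach, as a shift and turn from the pose commanded when the call began; what a row does not reach only later rows make up. The controller multiplies each number of a shift by 40 cm and each number of a turn by pi/4 rad. A row lasts 1/10 s, in which the tool goes at most 50 mm and 8.59 degrees, less where a joint would pass 70% of its speed; a pose out of reach is approached as far as the arm can. A call with a number of a shift or a turn outside -1 to 1 is refused whole. A call with a gripper value outside its range is refused whole. The fingers move at their own pace and stop on an object; "force" is the grip in N (left out, the last holds). Time passes only in rows, so rows that repeat a pose let the fingers close. It gives the time, the measured TCP pose, the force, the opening and the grip force at its end, in the units of the state.
- sensors.sense(): the state, without advancing time (a new reading comes with each control period).
- cams.read_camera(name): name is "side" or "top"; returns the picture (400x640x3 uint8, red, green, blue); there is no depth.
- cams.calibration(name): a dict with "intrinsics" (3x3 intrinsics, pixels), "rvec" (rotation vector, rad) and "tvec" (3), from world to camera coordinates, as OpenCV has them. Camera axes: x right, y down, z forward; pixel columns grow to the right and rows downward; lengths in m; the calibration is good to about 2 mm. A picture is of the moment at which its call begins. calibration takes no time and is no camera call.
- job_done(): hands the job in; it is judged then, once.
Trained networks look in the newest picture that a camera, given by its name, has taken for a name from the list of things; names that differ only in an ending like _2 or _b are one class to them, and where a whole thing is asked for, a point or a joint stands for the part that bears it (a point fixed in the world has none). Each returns a list of dicts, best first, with "p" (0 to 1); they miss things now and then, are a little off and sometimes report something else, mostly with a low value. They report only what shows in the picture. A call takes as long as a camera call. They do not tell look-alikes from the thing itself.
- cams.spot_in(camera, name): "point" ([column, row] as shares, 0 to 1, of the picture: columns of its width, rows of its height, amid what is visible of it).
- cams.pinpoint(camera, name): "point" ([column, row] as shares, 0 to 1, of the picture: columns of its width, rows of its height: a listed point, or the origin of a listed thing).
The state is a dict: "t": time; "q": joint angles; "dq": joint speeds; "joint_torque": joint torques, N m; "ee_pos": TCP position; "eef_rot": TCP orientation; "contact_force": force on the tool from outside, world axes, zero at the start; "wrist_torque": the same for the moment, N m; "gripper_width": finger opening in m; "grip_force": force on a finger pad.
Only numpy, scipy, OpenCV 4.12 (cv2) and the standard library are available. Lean on these libraries where they do the work, as an engineer would, in place of code of your own. Each camera call takes 0.05 s, during which the arm holds its last target. There are 200 camera calls.

## Working session

There is one attempt and no reset: what is moved stays moved. The work goes in short steps, Python scripts to look and compute and a tool call to move; the robot and the scene stay as the last step left them, time stands still between calls to the robot, and variables do not carry over. Pictures are saved under pics/ and viewed, at most 10 in all, crops included, and the job is handed in when it is done.

Besides the shell and the picture viewer there is one more tool, called after "Request:" as name(argument=value, ...) on one line, values as JSON. carry_out: Moves the arm, as the interface text tells. Its arguments: {"type":"object","properties":{"targets":{"type":"array","items":{"type":"array","items":{"type":"number"}}},"force":{"type":"number"}},"required":["targets"]}

```bash
mkdir -p pics; cat > h.py <<'E'
import numpy as np,cv2
from cell import sensors,cams,env
def cal(n):
    c=cams.calibration(n);R=cv2.Rodrigues(np.array(c["rvec"],float))[0];return np.array(c["intrinsics"],float),R,np.array(c["tvec"],float).ravel()
def at_z(n,px,z):
    K,R,t=cal(n);d=R.T@np.linalg.solve(K,[px[0],px[1],1]);o=-R.T@t
    return o+d*(z-o[2])/d[2]
def proj(n,p):
    K,R,t=cal(n);v=K@(R@np.array(p,float)+t);return v[:2]/v[2]
def two(pt,ps):
    A=[];b=[]
    for n,px in(("top",pt),("side",ps)):
        K,R,t=cal(n);P=K@np.c_[R,t]
        for i in(0,1):r=px[i]*P[2]-P[i];A.append(r[:3]);b.append(-r[3])
    return np.linalg.lstsq(np.array(A),np.array(b),rcond=None)[0]
def save(n,f):
    im=cams.read_camera(n);cv2.imwrite(f,im[:,:,::-1]);return im
E
python3 - <<'E'
from h import *
for n in("top","side"):
    save(n,f"pics/{n}0.png")
    for k,z in(("yellow_jar_center",.03),("blue_jar_center",.03),("hub",.03),("seat",.07),("handle_grip",.122),("pointer",.015)):
        for r in cams.pinpoint(n,k)[:4]:
            px=np.array(r["point"])*[640,400];print(n,k,round(r["p"],2),px.round(),at_z(n,px,z).round(3))
s=sensors.sense();print(s["t"],s["ee_pos"],s["eef_rot"],env.tip_extent)
for n in("top","side"):
    K,R,t=cal(n);print(n,-R.T@t)
E
```

```text
top yellow_jar_center 0.85 [233. 269.] [0.384 0.227 0.03 ]
top yellow_jar_center 0.79 [177. 177.] [0.634 0.376 0.03 ]
top yellow_jar_center 0.64 [215. 189.] [0.597 0.273 0.03 ]
top blue_jar_center 0.89 [234. 236.] [0.47  0.223 0.03 ]
top blue_jar_center 0.18 [218. 192.] [0.588 0.265 0.03 ]
top hub 0.31 [317. 249.] [0.429 0.002 0.03 ]
top seat 0.69 [305. 164.] [0.654 0.028 0.07 ]
top handle_grip 0.54 [361. 206.] [ 0.533 -0.111  0.122]
top pointer 0.7 [314. 249.] [0.431 0.011 0.015]
side yellow_jar_center 0.98 [278. 328.] [0.543 0.375 0.03 ]
side yellow_jar_center 0.97 [356. 292.] [0.389 0.232 0.03 ]
side yellow_jar_center 0.74 [273. 286.] [0.596 0.269 0.03 ]
side yellow_jar_center 0.73 [241. 317.] [0.641 0.372 0.03 ]
side blue_jar_center 0.9 [325. 282.] [0.472 0.224 0.03 ]
side hub 0.71 [311. 204.] [ 0.587 -0.039  0.03 ]
side seat 0.68 [284. 205.] [0.651 0.021 0.07 ]
side handle_grip 0.49 [337. 168.] [ 0.528 -0.122  0.122]
side pointer 0.78 [356. 226.] [0.437 0.001 0.015]
side pointer 0.74 [274. 297.] [0.588 0.29  0.015]
0.7 [ 0.22996872 -0.58114626  0.21992109] [9.82302296e-01 1.87302425e-01 4.18629717e-07 1.70521085e-05] 0.022
top [ 0.39114524 -0.01624595  1.39592459]
side [0.31581407 0.78918074 0.8992471 ]
```

View pics/top0.png

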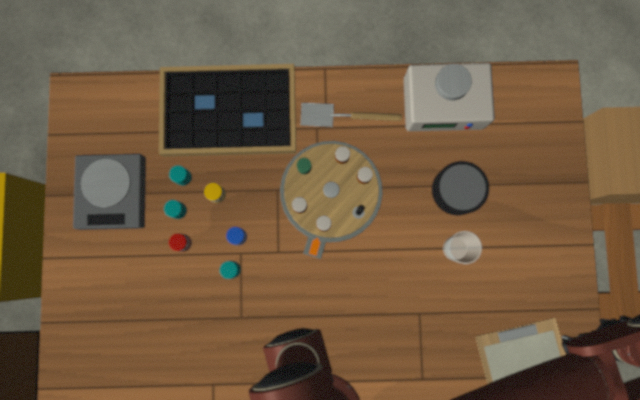

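View pics/side0.png

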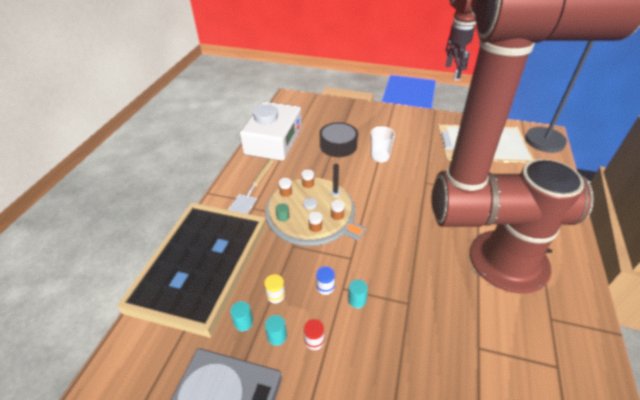

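Yellow-lid candidates in the top view are: yellow (213,191), blue (236,236), red (178,242) and teal (179,175), (174,209), (230,270). I choose the one at (213,191), which in the side view is (275,288). The green column is at (304,165), the handle at (361,210) and the pointer at (315,246).

```bash
python3 - <<'E'
from h import *
T=cv2.imread("pics/top0.png");S=cv2.imread("pics/side0.png")
def cen(im,h,box,smin=120,vmin=60):
    H=cv2.cvtColor(im,cv2.COLOR_BGR2HSV).astype(int);x0,y0,x1,y1=box
    m=np.zeros(H.shape[:2],bool);m[y0:y1,x0:x1]=True
    m&=(H[...,0]>=h[0])&(H[...,0]<=h[1])&(H[...,1]>smin)&(H[...,2]>vmin)
    y,x=np.nonzero(m);return np.array([x.mean(),y.mean()]),len(x),(x.min(),x.max(),y.min(),y.max())
for nm,h,bt,z in(("yel",(20,32),(200,175,228,205),.06),("green",(60,95),(290,150,318,180),.07),("orange",(5,16),(300,235,330,262),.015)):
    c,n,b=cen(T,h,bt,150 if nm!="green" else 80,40);print(nm,"top",c,n,b,at_z("top",c,z))
c=cen(S,(20,32),(255,265,295,310),150);print("yel side",c,at_z("side",c[0],.055))
# turntable rim: project circle for fitted hub, overlay
def over(n,im,hub,seat,jar,hd):
    im=cv2.resize(im,None,fx=3,fy=3)
    def circ(c,r,col):
        a=np.linspace(0,2*np.pi,60);p=np.array([proj(n,[c[0]+r*np.cos(t),c[1]+r*np.sin(t),c[2]]) for t in a])*3+1
        cv2.polylines(im,[p.astype(np.int32)],True,col,1)
    circ(hub,.128,(255,0,255));circ(np.r_[hub[:2],.0],.14,(255,0,0));circ(seat,.02,(0,0,255));circ(jar,.024,(0,0,255));circ(hd,.009,(0,0,255))
    return im
hub0=at_z("top",(331,190),.03);print("hub",hub0, "from spots")
# 4 white lids top view centroid
H=cv2.cvtColor(T,cv2.COLOR_BGR2HSV)
pts=[]
for px in((342,154),(365,175),(323,223),(299,205)):
    x,y=px;m=np.zeros(H.shape[:2],bool);m[y-10:y+11,x-10:x+11]=True;m&=(H[...,1]<60)&(H[...,2]>130)
    yy,xx=np.nonzero(m);p=at_z("top",(xx.mean(),yy.mean()),.076);pts.append(p[:2]);print("lid",xx.mean(),yy.mean(),p.round(4))
A=np.array(pts);sol=np.linalg.lstsq(np.c_[2*A,np.ones(4)],(A**2).sum(1),rcond=None)[0];print("hub fit",sol[:2],"r",np.sqrt(sol[2]+sol[:2]@sol[:2]))
seat=at_z("top",cen(T,(60,95),(290,150,318,180),80,40)[0],.07);hub=np.r_[sol[:2],.03]
hd=np.r_[2*hub[:2]-seat[:2],.145];jar=at_z("top",cen(T,(20,32),(200,175,228,205),150)[0],.06);print(seat,hd,np.linalg.norm(seat[:2]-hub[:2]))
a=over("top",T,hub,seat,jar,hd)[400:780,560:1200];b=over("side",S,hub,seat,jar,hd)[480:930,640:1120]
cv2.imwrite("pics/ov.png",np.vstack([a,np.zeros((0,640,3),np.uint8)]));cv2.imwrite("pics/ovs.png",b)
E
```

```text
yel top [212.42379182 191.05204461] 269 (np.int64(203), np.int64(221), np.int64(182), np.int64(200)) [0.58786398 0.27369898 0.06      ]
green top [303.65 165.45] 140 (np.int64(298), np.int64(309), np.int64(159), np.int64(172)) [0.64855308 0.0316719  0.07      ]
orange top [314.3362069  246.59482759] 116 (np.int64(309), np.int64(319), np.int64(238), np.int64(254)) [0.43702606 0.00927314 0.015     ]
yel side (array([273.45106383, 281.96170213]), 235, (np.int64(265), np.int64(283), np.int64(274), np.int64(289))) [0.59124629 0.27262215 0.055     ]
hub [ 0.58739608 -0.03920604  0.03      ] from spots
lid 342.1575757575758 153.0848484848485 [ 0.6779 -0.0702  0.076 ]
lid 364.622754491018 173.90419161676647 [ 0.6211 -0.1273  0.076 ]
lid 323.3952095808383 222.62275449101796 [ 0.4962 -0.0166  0.076 ]
lid 298.6280487804878 203.9939024390244 [0.5462 0.0465 0.076 ]
hub fit [ 0.58853282 -0.03829713] r 0.09481402171996152
[0.64855308 0.0316719  0.07      ] [ 0.52851257 -0.10826617  0.145     ] 0.09218512336275926
```

View pics/ov.png

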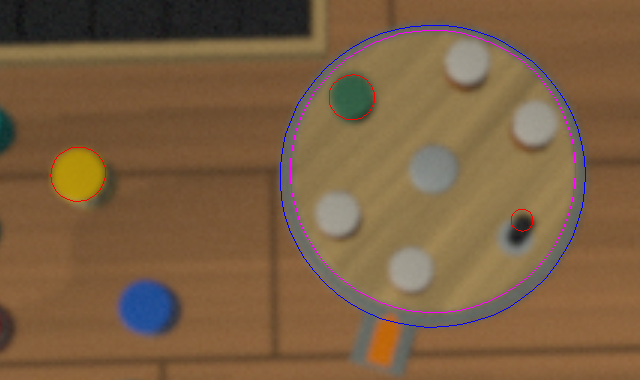

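View pics/ovs.png

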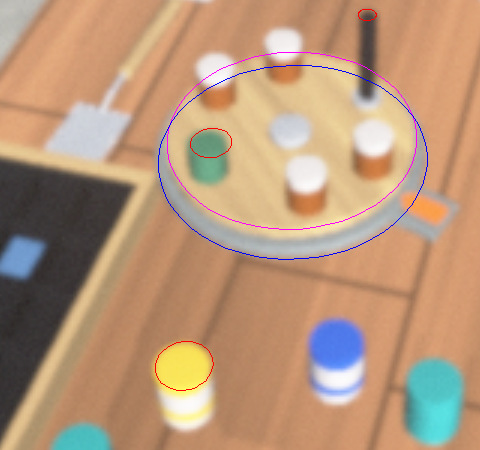

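The overlays fit: hub (0.5885,-0.0383), seat (0.6515,0.0328), handle (0.5255,-0.1094), jar (0.589,0.273). The circled jar has the yellow lid and yellow band in both views. The column has to turn about +114° to reach the pointer.

Request:
carry_out(targets=[[0,0,0,0.45,1,0,85],[0,0,0,0.45,1,0,85],[0,0,0,0.45,1,0,85],[0,0,0,0.45,1,0,85],[0,0,0,0.45,1,0,85],[0,0,0,0.45,1,0,85],[0,0,0,0.45,1,0,85],[0,0,0,0.45,1,0,85],[0,0,0,0.45,1,0,85],[0,0,0,0.45,1,0,85]], force=30)

```text
t: 1.7
ee_pos: [0.4112, -0.1776, 0.2202]
eef_rot: [0.982, 0.19, 0.001, -0.0]
contact_force: [-0.2, -1.0, 0.0]
gripper_width: 0.085
grip_force: 0.0
```

Request:
carry_out(targets=[[0,0,0,0.45,1,0,85],[0,0,0,0.45,1,0,85],[0,0,0,0.45,1,0,85],[0,0,0,0.45,1,0,85],[0,0,0,0.45,1,0,85],[0,0,0,0.45,1,0,85],[0,0,0,0.45,1,0,85],[0,0,0,0.45,1,0,85],[0,0,0,0.45,1,0,85],[0,0,0,0.45,1,0,85]])

```text
t: 2.7
ee_pos: [0.5912, 0.2217, 0.2192]
eef_rot: [0.982, 0.189, -0.0, -0.0]
contact_force: [-0.5, -0.0, -0.6]
gripper_width: 0.0851
grip_force: 0.0
```

Request:
carry_out(targets=[[0,0,0,0,0.13,-0.1,85],[0,0,0,0,0.13,-0.2,85],[0,0,0,0,0.13,-0.2,85],[0,0,0,0,0.13,-0.2,85]])

```text
t: 3.1
ee_pos: [0.5894, 0.2694, 0.1387]
eef_rot: [0.982, 0.187, -0.002, 0.001]
contact_force: [1.0, -0.4, 0.7]
gripper_width: 0.0851
grip_force: 0.0
```

```bash
python3 - <<'E'
from h import *
im=save("side","pics/s1.png");p=sensors.sense()["ee_pos"];print(p)
I=cv2.imread("pics/s1.png")
for q,c in((p,(255,0,255)),([p[0],p[1],.06],(0,0,255)),([.589,.273,.06],(0,255,0))):
    cv2.circle(I,tuple(int(v) for v in proj("side",q).round()),2,c,-1)
cv2.imwrite("pics/s1c.png",cv2.resize(I[190:350,190:390],None,fx=3,fy=3))
E
```

```text
[0.59086887 0.26967987 0.1412696 ]
```

View pics/s1c.png

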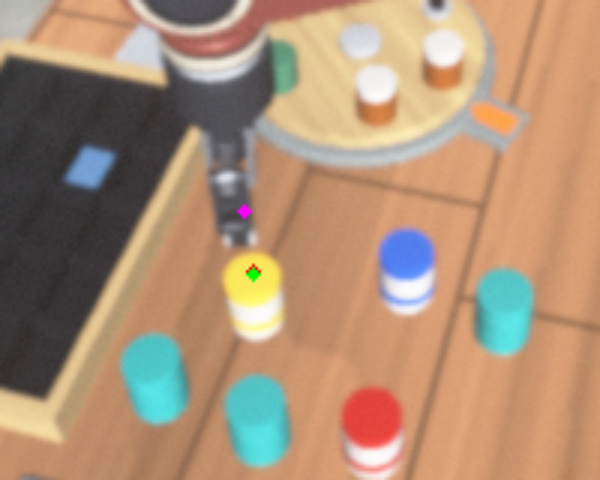

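The jar's lid is right below the TCP: red and green dots coincide at crop (253,272). I'll descend and close.

Request:
carry_out(targets=[[0,0,0,0,0.005,-0.08,85],[0,0,0,0,0.005,-0.16,85],[0,0,0,0,0.005,-0.24,85],[0,0,0,0,0.005,-0.24,85],[0,0,0,0,0.005,-0.24,40],[0,0,0,0,0.005,-0.24,40],[0,0,0,0,0.005,-0.24,40],[0,0,0,0,0.005,-0.24,40],[0,0,0,0,0.005,-0.24,40],[0,0,0,0,0.005,-0.24,40]], force=30)

```text
t: 4.15
ee_pos: [0.5919, 0.2737, 0.0471]
eef_rot: [0.982, 0.187, 0.002, -0.0]
contact_force: [-1.1, 0.1, 7.8]
gripper_width: 0.0403
grip_force: 3.4
```

Request:
carry_out(targets=[[0,0,0,0,0,0,40],[0,0,0,0,0,0,40],[0,0,0,0,0,0.05,40],[0,0,0,0,0,0.1,40],[0,0,0,0,0,0.15,40],[0,0,0,0,0,0.2,40],[0,0,0,0,0,0.25,40],[0,0,0,0,0,0.3,40],[0,0,0,0,0,0.3,40],[0,0,0,0,0,0.3,40]])

```text
t: 5.15
ee_pos: [0.5902, 0.273, 0.1643]
eef_rot: [0.982, 0.187, 0.001, -0.0]
contact_force: [-0.3, 0.5, -0.5]
gripper_width: 0.0399
grip_force: 0.0
```

```bash
python3 - <<'E'
from h import *
s=sensors.sense();p=np.array(s["ee_pos"]);print(p,s["gripper_width"],s["grip_force"],s["contact_force"])
for n in("side","top"):
    save(n,f"pics/{n}2.png")
    for r in cams.pinpoint(n,"yellow_jar_center")[:5]:
        px=np.array(r["point"])*[640,400];print(n,r["p"],px.round(1),at_z(n,px,p[2]-.013).round(4),proj(n,p-[0,0,.013]).round(1))
I=cv2.imread("pics/side2.png");u=proj("side",p).astype(int);cv2.imwrite("pics/s2c.png",cv2.resize(I[max(0,u[1]-70):u[1]+90,u[0]-80:u[0]+80],None,fx=3,fy=3))
E
```

```text
[0.5901509  0.27296156 0.16432123] 0.039878040878702815 0.0 [-0.26566922  0.45319728 -0.49758249]
side 0.92 [272.9 328. ] [0.5224 0.4354 0.1513] [270.  258.6]
side 0.83 [354.8 294.8] [0.379  0.3165 0.1513] [270.  258.6]
side 0.65 [243.2 318.1] [0.5892 0.4308 0.1513] [270.  258.6]
side 0.63 [316. 203.] [0.5375 0.0683 0.1513] [270.  258.6]
side 0.61 [275.7 288.3] [0.5493 0.3457 0.1513] [270.  258.6]
top 0.64 [215.4 189.8] [0.5773 0.2465 0.1513] [204.7 184.9]
top 0.51 [228.6 272.2] [0.3759 0.2147 0.1513] [204.7 184.9]
top 0.41 [175.8 205.7] [0.5404 0.3435 0.1513] [204.7 184.9]
```

View pics/s2c.png

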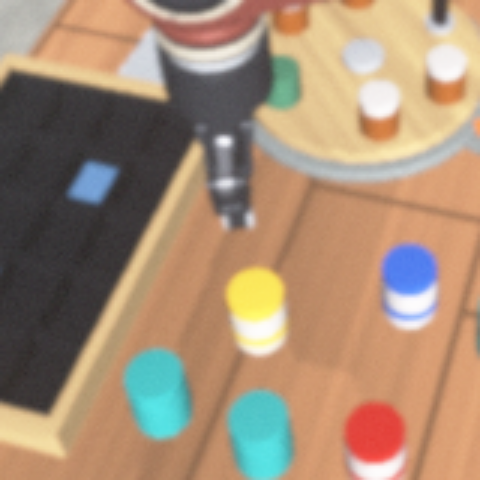

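The fingers closed to the commanded 40 mm and the jar stayed on the table, still upright at crop (257,310). I'll re-measure the jar and the fingertips.

```bash
python3 - <<'E'
from h import *
def cen(im,box):
    H=cv2.cvtColor(im,cv2.COLOR_BGR2HSV).astype(int);x0,y0,x1,y1=box
    m=np.zeros(H.shape[:2],bool);m[y0:y1,x0:x1]=True
    m&=(H[...,0]>=20)&(H[...,0]<=32)&(H[...,1]>150)&(H[...,2]>60)
    y,x=np.nonzero(m);return np.array([x.mean(),y.mean()]),len(x),(x.min(),x.max(),y.min(),y.max())
for f in("side0","side2"):
    c=cen(cv2.imread(f"pics/{f}.png"),(255,265,300,320));print(f,c,at_z("side",c[0],.055))
p=np.array(sensors.sense()["ee_pos"])
a=np.array([.368,-.93,0])
print("side tips", [proj("side",p-[0,0,.022]+s*.02*a) for s in(-1,1)])
print("crop",[(proj("side",p-[0,0,.022]+s*.02*a)-proj("side",p).astype(int)+[80,70])*3 for s in(-1,1)])
# top view diff to see if jar visible
c=cen(cv2.imread("pics/top2.png"),(195,170,235,215));print(c)
E
```

```text
side0 (array([273.45106383, 281.96170213]), 235, (np.int64(265), np.int64(283), np.int64(274), np.int64(289))) [0.59124629 0.27262215 0.055     ]
side2 (array([273.32300885, 281.77876106]), 226, (np.int64(264), np.int64(282), np.int64(275), np.int64(289))) [0.59174574 0.27219625 0.055     ]
side tips [array([271.13207573, 268.43009873]), array([270.85888829, 254.75551519])]
crop [array([243.39622719, 250.29029619]), array([242.57666486, 209.26654556])]
(array([215.3597561 , 190.56707317]), 164, (np.int64(209), np.int64(221), np.int64(183), np.int64(199)))
```

Request:
carry_out(targets=[[0,0,0,0,0,0,85],[0,0,0,0,0,0,85],[0,0,0,0,0,0,85],[0,0,0,0,0,-0.07,85],[0,0,0,0,0,-0.14,85],[0,0,0,0,0,-0.21,85],[0,0,0,0,0,-0.28,85],[0,0,0,0,0,-0.335,85],[0,0,0,0,0,-0.335,85],[0,0,0,0,0,-0.335,85]])

```text
t: 6.35
ee_pos: [0.5899, 0.2729, 0.03]
eef_rot: [0.982, 0.187, -0.0, 0.0]
contact_force: [0.3, 0.8, -0.0]
gripper_width: 0.0852
grip_force: 0.0
```

Request:
carry_out(targets=[[0,0,0,0,0,0,40],[0,0,0,0,0,0,40],[0,0,0,0,0,0,40]])

```text
t: 6.65
ee_pos: [0.5911, 0.2738, 0.0321]
eef_rot: [0.982, 0.187, 0.002, -0.001]
contact_force: [0.1, 2.1, 0.8]
gripper_width: 0.046
grip_force: 35.3
```

Request:
carry_out(targets=[[0,0,0,0,0,0,40],[0,0,0,0,0,0,40],[0,0,0,0,0,0,40]])

```text
t: 6.95
ee_pos: [0.5912, 0.2737, 0.032]
eef_rot: [0.982, 0.187, 0.002, -0.001]
contact_force: [-1.5, 1.8, 6.2]
gripper_width: 0.0459
grip_force: 36.3
```

```bash
python3 - <<'E'
from h import *
save("side","pics/s3.png");I=cv2.imread("pics/s3.png");cv2.imwrite("pics/s3c.png",cv2.resize(I[225:325,225:325],None,fx=5,fy=5,interpolation=cv2.INTER_CUBIC))
s=sensors.sense();print(s["t"],s["ee_pos"],s["gripper_width"],s["grip_force"],s["contact_force"])
E
```

```text
7.0 [0.59118473 0.27370257 0.03201115] 0.045616153513598205 36.30516193807125 [-0.79227515  1.17078383  6.10006078]
```

View pics/s3c.png

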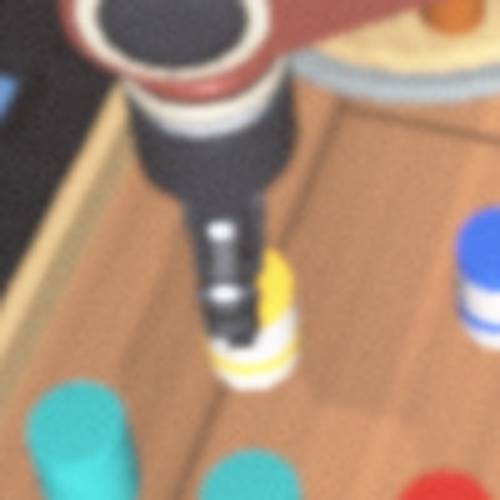

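```bash
python3 - <<'E'
from h import *
p=np.array([.5912,.2737,.032]);n=np.array([-.37,.93,0])*.026
for dz in(-.022,0,.02):print(dz,(proj("side",p+n+[0,0,dz])-225)*5)
for z in(.01,.03,.06):print("axis jar",z,(proj("side",[.591,.272,z])-225)*5, "x+-10",(proj("side",[.601,.272,z])-225)*5)
s=sensors.sense();print(s["eef_rot"],s["wrist_torque"])
I=cv2.cvtColor(cv2.imread("pics/s3.png"),cv2.COLOR_BGR2HSV)
for y in(292,296,299,301):print(y,[tuple(int(v) for v in I[y,x]) for x in range(264,288,2)])
E
```

```text
-0.022 [250.96327056 380.4777973 ]
0 [247.01617712 356.75687488]
0.02 [243.32046969 334.54671167]
axis jar 0.01 [251.19121673 333.72672051] x+-10 [232.99891052 329.36597221]
axis jar 0.03 [247.6801802  311.96387251] x+-10 [229.24454192 307.5844554 ]
axis jar 0.06 [242.22853493 278.17233368] x+-10 [223.41545393 273.76615164]
[ 9.82302727e-01  1.87293127e-01  1.53561350e-03 -5.27606671e-04] [ 0.22775236  0.17780584 -0.0282816 ]
292 [(13, 116, 185), (15, 86, 170), (165, 7, 154), (128, 8, 131), (135, 12, 88), (135, 16, 94), (120, 4, 184), (10, 3, 247), (0, 3, 249), (18, 19, 239), (18, 103, 210), (14, 119, 180)]
296 [(13, 117, 189), (16, 112, 198), (23, 95, 235), (23, 47, 246), (23, 16, 250), (20, 9, 252), (23, 9, 253), (26, 25, 254), (27, 76, 253), (25, 96, 247), (16, 83, 206), (13, 110, 185)]
299 [(12, 117, 191), (12, 111, 191), (15, 78, 216), (23, 66, 246), (27, 82, 254), (29, 87, 254), (28, 70, 255), (28, 52, 254), (23, 34, 251), (15, 53, 229), (12, 105, 197), (12, 116, 184)]
301 [(13, 115, 189), (12, 115, 186), (12, 94, 176), (13, 48, 208), (16, 18, 247), (22, 18, 251), (16, 11, 251), (15, 19, 248), (13, 58, 226), (12, 102, 202), (12, 111, 199), (12, 117, 190)]
```

The grasp is off-centre: the finger is at crop x≈235, the jar at x≈253, and the 45.6 mm chord agrees with a 7 mm offset. The tips also sit high on the jar. I'll reopen, shift about -7 mm along the tool x axis, go 10 mm lower and regrip.

Request:
carry_out(targets=[[0,0,0,0,0,0,85],[0,0,0,0,0,0,85],[0,0,0,0,0,0,85],[0,0,0,0,0,0,85],[0,0,0,-0.017,-0.007,-0.025,85],[0,0,0,-0.017,-0.007,-0.025,85],[0,0,0,-0.017,-0.007,-0.025,85]])

```text
t: 7.7
ee_pos: [0.5821, 0.2697, 0.0188]
eef_rot: [0.982, 0.187, -0.001, 0.0]
contact_force: [0.4, 0.4, -0.2]
gripper_width: 0.085
grip_force: 0.0
```

Request:
carry_out(targets=[[0,0,0,0,0,0,40],[0,0,0,0,0,0,40],[0,0,0,0,0,0,40],[0,0,0,0,0,0,40],[0,0,0,0,0,0,40],[0,0,0,0,0,0,40]])

```text
t: 8.3
ee_pos: [0.5837, 0.2703, 0.0205]
eef_rot: [0.982, 0.187, 0.001, -0.0]
contact_force: [1.3, 0.9, 3.0]
gripper_width: 0.0467
grip_force: 31.2
```

```bash
python3 - <<'E'
from h import *
save("side","pics/s4.png");I=cv2.imread("pics/s4.png");cv2.imwrite("pics/s4c.png",cv2.resize(I[225:325,225:325],None,fx=5,fy=5,interpolation=cv2.INTER_CUBIC))
s=sensors.sense();print(s["t"],s["ee_pos"],s["gripper_width"],s["grip_force"],s["contact_force"])
E
```

```text
8.35 [0.58367399 0.27025828 0.02047086] 0.04654751226550218 31.160713811405003 [0.4524799  0.48647163 2.22988872]
```

View pics/s4c.png

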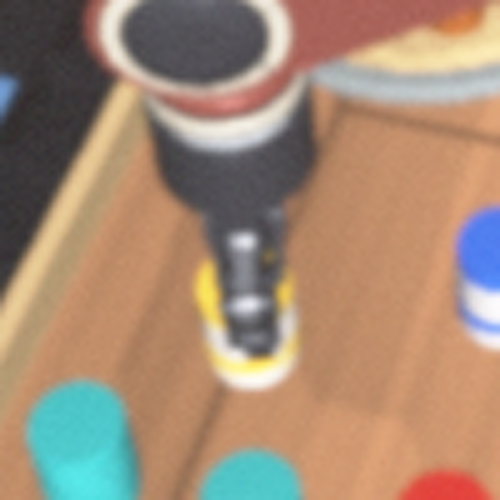

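Finger and jar are now aligned (crop x≈252) and held with 31 N. I'll lift, carry to above the column, and look.

Request:
carry_out(targets=[[0,0,0,0,0,0.06,40],[0,0,0,0,0,0.13,40],[0,0,0,0,0,0.2,40],[0,0,0,0,0,0.25,40],[0,0,0,0,0,0.25,40],[0,0,0,0,0,0.25,40]])

```text
t: 8.95
ee_pos: [0.5827, 0.2699, 0.1191]
eef_rot: [0.982, 0.187, -0.0, 0.0]
contact_force: [0.8, -0.2, -1.6]
gripper_width: 0.0465
grip_force: 31.2
```

Request:
carry_out(targets=[[0,0,0,0.01,-0.05,0,40],[0,0,0,0.03,-0.13,0,40],[0,0,0,0.055,-0.22,0,40],[0,0,0,0.08,-0.31,0,40],[0,0,0,0.105,-0.4,0,40],[0,0,0,0.13,-0.49,0,40],[0,0,0,0.147,-0.56,0,40],[0,0,0,0.155,-0.6,0,40],[0,0,0,0.155,-0.6,0,40],[0,0,0,0.155,-0.6,0,40]])

```text
t: 9.95
ee_pos: [0.6443, 0.0308, 0.1185]
eef_rot: [0.982, 0.187, -0.001, -0.001]
contact_force: [-0.9, 0.1, -1.6]
gripper_width: 0.0465
grip_force: 31.2
```

```bash
python3 - <<'E'
from h import *
s=sensors.sense();p=np.array(s["ee_pos"]);print(s["t"],p,s["gripper_width"],s["grip_force"],s["contact_force"])
I=save("side","pics/s5.png")[:,:,::-1].copy();save("top","pics/t5.png")
J=np.array([.6515,.0328])
a=np.linspace(0,2*np.pi,60)
for z,r,c in((.07,.02,(0,0,255)),(.10,.024,(255,0,255)),(.16,.024,(255,0,255))):
    P=np.array([proj("side",[J[0]+r*np.cos(t),J[1]+r*np.sin(t),z]) for t in a])
    P4=((P-[240,140])*6).astype(np.int32)
    globals().setdefault("L",[]).append((P4,c))
C=cv2.resize(I[140:240,240:340],None,fx=6,fy=6,interpolation=cv2.INTER_CUBIC)
for P4,c in L:cv2.polylines(C,[P4],True,c,1)
cv2.imwrite("pics/s5c.png",C)
E
```

```text
9.95 [0.64427863 0.03077455 0.11851873] 0.046534612707365086 31.233499674126506 [-0.93972921  0.12956823 -1.55777177]
```

View pics/s5c.png

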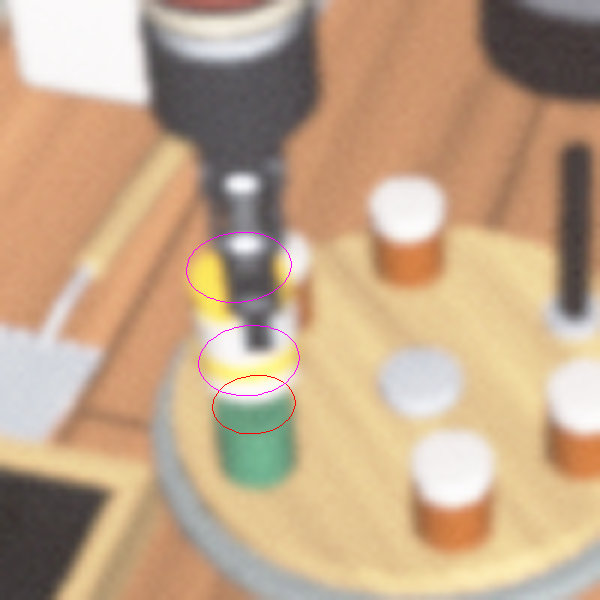

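The jar is held upright over the column and within about 2 mm of it: jar axis x≈248, column x≈257, and the ring prediction agrees. Lowering.

Request:
carry_out(targets=[[0,0,0,-0.004,0,-0.03,40],[0,0,0,-0.004,0,-0.05,40],[0,0,0,-0.004,0,-0.06,40],[0,0,0,-0.004,0,-0.066,40],[0,0,0,-0.004,0,-0.066,40],[0,0,0,-0.004,0,-0.066,40]])

```text
t: 10.65
ee_pos: [0.6438, 0.03, 0.0937]
eef_rot: [0.982, 0.187, 0.0, 0.0]
contact_force: [0.2, -0.1, -1.3]
gripper_width: 0.0464
grip_force: 31.2
```

Request:
carry_out(targets=[[0,0,0,0,0,-0.0025,40],[0,0,0,0,0,-0.005,40],[0,0,0,0,0,-0.005,40],[0,0,0,0,0,-0.005,40]])

```text
t: 11.05
ee_pos: [0.6436, 0.03, 0.0916]
eef_rot: [0.982, 0.187, 0.0, 0.0]
contact_force: [-0.1, -0.2, -1.3]
gripper_width: 0.0463
grip_force: 31.2
```

Request:
carry_out(targets=[[0,0,0,0,0,-0.0025,40],[0,0,0,0,0,-0.0025,40],[0,0,0,0,0,-0.0025,40]])

```text
t: 11.35
ee_pos: [0.6436, 0.03, 0.0905]
eef_rot: [0.982, 0.187, 0.0, 0.0]
contact_force: [0.1, 0.4, -0.7]
gripper_width: 0.0465
grip_force: 31.3
```

Request:
carry_out(targets=[[0,0,0,0,0,-0.0025,40],[0,0,0,0,0,-0.0025,40],[0,0,0,0,0,-0.0025,40]])

```text
t: 11.65
ee_pos: [0.644, 0.0298, 0.0905]
eef_rot: [0.982, 0.187, 0.0, 0.0]
contact_force: [-1.6, -1.6, 5.9]
gripper_width: 0.0464
grip_force: 31.7
```

Contact is made (+6 N), so I'll open and retreat upward.

Request:
carry_out(targets=[[0,0,0,0,0,0.001,48],[0,0,0,0,0,0.001,52],[0,0,0,0,0,0.001,60],[0,0,0,0,0,0.001,85],[0,0,0,0,0,0.001,85],[0,0,0,0,0,0.001,85],[0,0,0,0,0,0.001,85],[0,0,0,0,0,0.001,85]])

```text
t: 12.45
ee_pos: [0.6436, 0.0301, 0.0899]
eef_rot: [0.982, 0.187, 0.0, -0.0]
contact_force: [-0.4, -0.6, -0.3]
gripper_width: 0.0853
grip_force: 0.0
```

Request:
carry_out(targets=[[0,0,0,0,0,0.06,85],[0,0,0,0,0,0.13,85],[0,0,0,0,0,0.2,85],[0,0,0,0,0,0.27,85],[0,0,0,0,0,0.33,85],[0,0,0,0,0,0.33,85],[0,0,0,0,0,0.33,85]])

```text
t: 13.15
ee_pos: [0.6437, 0.0301, 0.2221]
eef_rot: [0.982, 0.187, 0.0, 0.0]
contact_force: [-0.9, 0.6, -0.9]
gripper_width: 0.0853
grip_force: 0.0
```

Request:
carry_out(targets=[[0,0,0,-0.1,-0.1,0,85],[0,0,0,-0.2,-0.2,0,85],[0,0,0,-0.313,-0.36,0,85],[0,0,0,-0.313,-0.36,0,85],[0,0,0,-0.313,-0.36,0,85],[0,0,0,-0.313,-0.36,0,85]])

```text
t: 13.75
ee_pos: [0.5172, -0.1142, 0.22]
eef_rot: [0.982, 0.186, -0.001, -0.001]
contact_force: [-0.3, 0.4, -0.6]
gripper_width: 0.0848
grip_force: 0.0
```

```bash
cat > m.py <<'E'
from h import *
def cen(n,im,h,box,s,z):
    H=cv2.cvtColor(im,cv2.COLOR_BGR2HSV).astype(int);x0,y0,x1,y1=box
    m=np.zeros(H.shape[:2],bool);m[y0:y1,x0:x1]=True
    m&=(H[...,0]>=h[0])&(H[...,0]<=h[1])&(H[...,1]>s)&(H[...,2]>40)
    y,x=np.nonzero(m);c=np.array([x.mean(),y.mean()]);return c.round(1),len(x),at_z(n,c,z).round(4)
E
python3 - <<'E'
from m import *
s=sensors.sense();p=np.array(s["ee_pos"]);print(s["t"],p,s["gripper_width"],s["eef_rot"])
save("side","pics/s6.png");save("top","pics/t6.png")
S=cv2.imread("pics/s6.png");T=cv2.imread("pics/t6.png")
print("jar lid top view",cen("top",T,(20,32),(285,140,320,185),190,.13),"side",cen("side",S,(20,32),(265,165,300,205),150,.125))
for q in(p,p-[0,0,.022],[.5255,-.1094,.145]):print(proj("side",q),proj("top",q))
cv2.imwrite("pics/b6.png",np.hstack([cv2.resize(S[120:260,240:380],(420,420)),cv2.resize(T[120:260,260:386],(378,420))]))
E
```

```text
13.75 [ 0.51722599 -0.11417421  0.21995231] 0.08479540708890716 [ 9.82486084e-01  1.86330371e-01 -1.08780541e-03 -9.51296767e-04]
jar lid top view (array([302.7, 160.9]), 237, array([0.6487, 0.0316, 0.13  ])) side (array([280.8, 193.4]), 135, array([0.652 , 0.0316, 0.125 ]))
[340.20760301 143.49820668] [365.3195721  207.57057561]
[340.02065537 149.71517674] [364.57415808 208.58612792]
[336.50169682 164.54716958] [360.83253087 207.58194594]
```

View pics/b6.png

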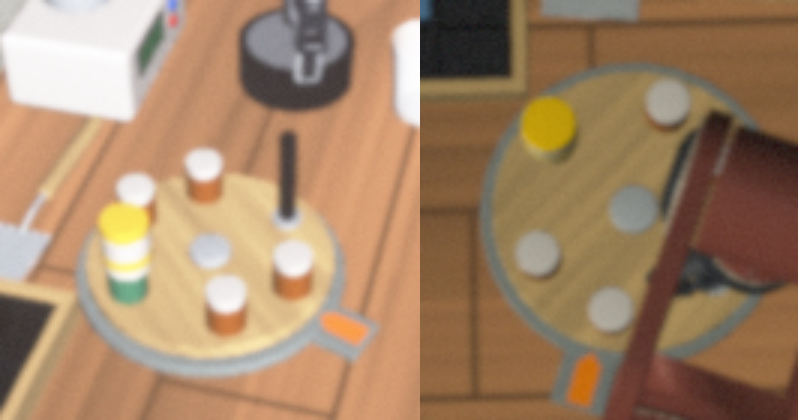

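The jar stands upright on the column, side-panel (125,250), and is still within 2 mm of the seat. Next I'll go down around the handle post with the same gripper offset and close.

Request:
carry_out(targets=[[0,0,0,0.004,0.005,-0.08,85],[0,0,0,0.004,0.005,-0.16,85],[0,0,0,0.004,0.005,-0.22,85],[0,0,0,0.004,0.005,-0.265,85],[0,0,0,0.004,0.005,-0.265,85],[0,0,0,0.004,0.005,-0.265,85]])

```text
t: 14.45
ee_pos: [0.5203, -0.1111, 0.1157]
eef_rot: [0.982, 0.188, -0.0, -0.0]
contact_force: [0.3, -0.1, -0.5]
gripper_width: 0.0851
grip_force: 0.0
```

Request:
carry_out(targets=[[0,0,0,0,0,0,50],[0,0,0,0,0,0,40],[0,0,0,0,0,0,30],[0,0,0,0,0,0,25],[0,0,0,0,0,0,20],[0,0,0,0,0,0,15],[0,0,0,0,0,0,5],[0,0,0,0,0,0,5],[0,0,0,0,0,0,5],[0,0,0,0,0,0,5]], force=40)

```text
t: 15.45
ee_pos: [0.5202, -0.112, 0.1163]
eef_rot: [0.982, 0.187, 0.0, 0.0]
contact_force: [-1.3, 0.1, 4.1]
gripper_width: 0.0161
grip_force: 39.2
```

Request:
carry_out(targets=[[0,0,0,0,0,0,5],[0,0,0,0,0,0,5],[0,0,0,0,0,0,5]])

```text
t: 15.75
ee_pos: [0.5202, -0.1121, 0.1163]
eef_rot: [0.982, 0.187, 0.0, 0.0]
contact_force: [-1.0, -1.0, 5.2]
gripper_width: 0.0159
grip_force: 39.4
```

```bash
python3 - <<'E'
from m import *
s=sensors.sense();p=np.array(s["ee_pos"]);print(s["t"],p,s["gripper_width"],s["grip_force"],s["contact_force"],s["q"])
save("side","pics/s7.png");S=cv2.imread("pics/s7.png")
print(cen("side",S,(20,32),(265,165,300,205),150,.125))
# arc about the hub, handle assumed at hub+.095*[cos,sin] at 228.4 deg now
d=np.radians(228.4)
for k in range(0,115,8):
    a=d+np.radians(k);v=.095*np.array([np.cos(a)-np.cos(d),np.sin(a)-np.sin(d)])/.4;print(k,v.round(3))
for k in(114.15,):
    a=d+np.radians(k);v=.095*np.array([np.cos(a)-np.cos(d),np.sin(a)-np.sin(d)])/.4;print(k,v.round(4))
E
```

```text
15.75 [ 0.52022414 -0.11207541  0.11632469] 0.015874892663212313 39.35631036758423 [-0.96119245 -1.02934944  5.24931718] [-3.52031802e-01 -8.25058157e-02  1.92474767e+00 -9.28920311e-05
  1.29867312e+00  8.41996892e-01]
(array([280.8, 193.3]), 131, array([0.652 , 0.0313, 0.125 ]))
0 [0. 0.]
8 [ 0.026 -0.02 ]
16 [ 0.055 -0.037]
24 [ 0.086 -0.049]
32 [ 0.118 -0.057]
40 [ 0.151 -0.06 ]
48 [ 0.184 -0.058]
56 [ 0.217 -0.052]
64 [ 0.248 -0.042]
72 [ 0.278 -0.027]
80 [ 0.305 -0.009]
88 [0.33  0.014]
96 [0.351 0.039]
104 [0.368 0.068]
112 [0.381 0.098]
114.15 [0.3843 0.1064]
```

```bash
python3 - <<'E'
import numpy as np
for s,e in((0,38),(38,76),(76,108)):
    d=np.radians(228.4+s)
    for k in np.linspace(s,e,11)[1:]:
        a=np.radians(228.4+k);print([0,0,0,*[round(float(x),3) for x in .2375*np.array([np.cos(a)-np.cos(d),np.sin(a)-np.sin(d)])],0,5],end=",")
    print()
E
```

```text
[0, 0, 0, 0.012, -0.01, 0, 5],[0, 0, 0, 0.025, -0.019, 0, 5],[0, 0, 0, 0.038, -0.028, 0, 5],[0, 0, 0, 0.052, -0.035, 0, 5],[0, 0, 0, 0.066, -0.042, 0, 5],[0, 0, 0, 0.081, -0.047, 0, 5],[0, 0, 0, 0.096, -0.052, 0, 5],[0, 0, 0, 0.112, -0.055, 0, 5],[0, 0, 0, 0.127, -0.058, 0, 5],[0, 0, 0, 0.143, -0.059, 0, 5],
[0, 0, 0, 0.016, -0.0, 0, 5],[0, 0, 0, 0.031, 0.0, 0, 5],[0, 0, 0, 0.047, 0.002, 0, 5],[0, 0, 0, 0.063, 0.004, 0, 5],[0, 0, 0, 0.078, 0.008, 0, 5],[0, 0, 0, 0.093, 0.013, 0, 5],[0, 0, 0, 0.108, 0.018, 0, 5],[0, 0, 0, 0.122, 0.025, 0, 5],[0, 0, 0, 0.136, 0.033, 0, 5],[0, 0, 0, 0.149, 0.041, 0, 5],
[0, 0, 0, 0.011, 0.008, 0, 5],[0, 0, 0, 0.021, 0.016, 0, 5],[0, 0, 0, 0.031, 0.025, 0, 5],[0, 0, 0, 0.04, 0.035, 0, 5],[0, 0, 0, 0.049, 0.045, 0, 5],[0, 0, 0, 0.057, 0.055, 0, 5],[0, 0, 0, 0.065, 0.066, 0, 5],[0, 0, 0, 0.072, 0.077, 0, 5],[0, 0, 0, 0.078, 0.089, 0, 5],[0, 0, 0, 0.083, 0.101, 0, 5],
```

Request:
carry_out(targets=[[0,0,0,0.012,-0.01,0,5],[0,0,0,0.025,-0.019,0,5],[0,0,0,0.038,-0.028,0,5],[0,0,0,0.052,-0.035,0,5],[0,0,0,0.066,-0.042,0,5],[0,0,0,0.081,-0.047,0,5],[0,0,0,0.096,-0.052,0,5],[0,0,0,0.112,-0.055,0,5],[0,0,0,0.127,-0.058,0,5],[0,0,0,0.143,-0.059,0,5]])

```text
t: 16.8
ee_pos: [0.5777, -0.1359, 0.1163]
eef_rot: [0.982, 0.187, 0.0, 0.0]
contact_force: [-0.6, -1.7, 5.9]
gripper_width: 0.0167
grip_force: 39.4
```

```bash
python3 - <<'E'
from m import *
s=sensors.sense();p=np.array(s["ee_pos"]);print(s["t"],p,s["gripper_width"],s["grip_force"],s["contact_force"])
save("side","pics/s8.png");S=cv2.imread("pics/s8.png")
c=cen("side",S,(20,32),(255,150,370,225),150,.125);print(c,np.degrees(np.arctan2(c[2][1]+.0383,c[2][0]-.5885)),np.hypot(c[2][1]+.0383,c[2][0]-.5885))
E
```

```text
16.8 [ 0.57766026 -0.13590184  0.11633705] 0.01668271657511131 39.41388130187988 [-0.61189379 -1.72826065  5.88712387]
(array([297.3, 202.7]), 130, array([0.5953, 0.0551, 0.125 ])) 85.83591978526194 0.0936472103161648
```

Turning as planned: the jar is at 86°, radius 94 mm. Continuing.

Request:
carry_out(targets=[[0,0,0,0.016,0,0,5],[0,0,0,0.031,0,0,5],[0,0,0,0.047,0.002,0,5],[0,0,0,0.063,0.004,0,5],[0,0,0,0.078,0.008,0,5],[0,0,0,0.093,0.013,0,5],[0,0,0,0.108,0.018,0,5],[0,0,0,0.122,0.025,0,5],[0,0,0,0.136,0.033,0,5],[0,0,0,0.149,0.041,0,5]])

```text
t: 17.85
ee_pos: [0.6372, -0.1194, 0.1163]
eef_rot: [0.982, 0.187, 0.0, 0.0]
contact_force: [-0.9, -0.7, 6.3]
gripper_width: 0.0164
grip_force: 39.7
```

Request:
carry_out(targets=[[0,0,0,0.011,0.008,0,5],[0,0,0,0.021,0.016,0,5],[0,0,0,0.031,0.025,0,5],[0,0,0,0.04,0.035,0,5],[0,0,0,0.049,0.045,0,5],[0,0,0,0.057,0.055,0,5],[0,0,0,0.065,0.066,0,5],[0,0,0,0.072,0.077,0,5],[0,0,0,0.078,0.089,0,5],[0,0,0,0.083,0.101,0,5]])

```text
t: 18.85
ee_pos: [0.6705, -0.0787, 0.1164]
eef_rot: [0.982, 0.187, 0.001, 0.0]
contact_force: [0.8, -2.0, 4.5]
gripper_width: 0.0164
grip_force: 39.6
```

```bash
cat > ang.py <<'E'
from m import *
s=sensors.sense();p=np.array(s["ee_pos"]);print(s["t"],p,s["gripper_width"],s["grip_force"],s["contact_force"])
save("side","pics/s9.png");S=cv2.imread("pics/s9.png")
hub=np.array([.5885,-.0383])
def A(c):v=c[2][:2]-hub;return np.degrees(np.arctan2(v[1],v[0])),np.hypot(*v)
c=cen("side",S,(20,32),(285,150,370,240),150,.125);print(c,*A(c))
c=cen("side",S,(60,95),(285,170,370,250),60,.05);print("green",c,*A(c))
c=cen("side",S,(5,16),(345,215,372,242),190,.015);print("pointer",c,*A(c))
print("jar expected at 162.6:",proj("side",[.5885-.0907,-.0383+.0284,.125]))
save("top","pics/t9.png");T=cv2.imread("pics/t9.png")
c=cen("top",T,(20,32),(285,190,345,260),190,.13);print("top",c,*A(c))
E
python3 ang.py
```

```text
18.85 [ 0.67054581 -0.07873982  0.11636169] 0.016429522335117568 39.61815297603607 [ 0.78918171 -1.9869656   4.46997535]
(array([334.3, 194.4]), 116, array([ 0.5052, -0.0036,  0.125 ])) 157.38501918625116 0.09023846186632398
green (array([334.6, 218. ]), 58, array([0.4982, 0.0162, 0.05  ])) 148.88718161362905 0.10547198680218368
pointer (array([nan, nan]), 0, array([nan, nan, nan])) nan nan
jar expected at 162.6: [337.38419101 193.33809839]
top (array([nan, nan]), 0, array([nan, nan, nan])) nan nanm.py:6: RuntimeWarning: Mean of empty slice.
  y,x=np.nonzero(m);c=np.array([x.mean(),y.mean()]);return c.round(1),len(x),at_z(n,c,z).round(4)
  ret = ret.dtype.type(ret / rcount)
```

Request:
carry_out(targets=[[0,0,0,0.003,0.007,0,5],[0,0,0,0.006,0.014,0,5],[0,0,0,0.008,0.021,0,5],[0,0,0,0.008,0.021,0,5],[0,0,0,0.008,0.021,0,5],[0,0,0,0.008,0.021,0,5]])

```text
t: 19.55
ee_pos: [0.6737, -0.0704, 0.1164]
eef_rot: [0.982, 0.187, 0.001, 0.0]
contact_force: [1.6, 0.7, 4.2]
gripper_width: 0.0161
grip_force: 39.6
```

```bash
python3 - <<'E' 2>/dev/null
import ang
from ang import *
for f in("side0","s9"):
    c=cen("side",cv2.imread(f"pics/{f}.png"),(5,14),(345,220,368,240),170,.015);print(f,c,*A(c))
for n in("side","top"):
    for r in cams.pinpoint(n,"seat")[:1]+cams.pinpoint(n,"pointer")[:2]:
        px=np.array(r["point"])*[640,400];print(n,r["p"],px,at_z(n,px,.07),at_z(n,px,.015))
E
```

```text
19.55 [ 0.67366993 -0.070402    0.11636031] 0.01607287325064453 39.62834179401398 [1.59660661 0.74275967 4.18411537]
(array([336.3, 192.5]), 116, array([ 0.5016, -0.0124,  0.125 ])) 163.40364234092775 0.0906775606200343
green (array([336.3, 216.3]), 55, array([0.4952, 0.0082, 0.05  ])) 153.50868852418168 0.10424557544567543
pointer (array([nan, nan]), 0, array([nan, nan, nan])) nan nan
jar expected at 162.6: [337.38419101 193.33809839]
top (array([nan, nan]), 0, array([nan, nan, nan])) nan nan
side0 (array([354.5, 228.9]), 30, array([0.4384, 0.0118, 0.015 ])) 161.5421511864856 0.15824038675382465
s9 (array([nan, nan]), 0, array([nan, nan, nan])) nan nan
side 0.94 [339.712 207.28 ] [ 0.48997943 -0.01099788  0.07      ] [ 0.50153099 -0.06406991  0.015     ]
side 0.64 [355.008 226.28 ] [0.43138985 0.05010841 0.07      ] [0.43905544 0.00108927 0.015     ]
top 0.58 [343.488 155.6  ] [ 0.67233952 -0.0737701   0.07      ] [ 0.68400359 -0.07615623  0.015     ]
```

```bash
python3 - <<'E' 2>/dev/null
from m import *
for f,b in(("s7",(255,150,320,240)),("s9",(300,150,370,240))):
    H=cv2.cvtColor(cv2.imread(f"pics/{f}.png"),cv2.COLOR_BGR2HSV).astype(int);m=np.zeros(H.shape[:2],bool);m[b[1]:b[3],b[0]:b[2]]=1
    y,x=np.nonzero(m&(H[...,0]>=20)&(H[...,0]<=32)&(H[...,1]>150));print(f,"lid",x.min(),x.max(),y.min(),y.max())
    y,x=np.nonzero(m&(H[...,1]<45)&(H[...,2]>170));print("white",len(x))
    y,x=np.nonzero(m&(H[...,0]>=60)&(H[...,0]<=95)&(H[...,1]>60));print("green",x.min(),x.max(),y.min(),y.max())
cams.read_camera("side")
for r in cams.pinpoint("side","yellow_jar_center")[:6]:
    px=np.array(r["point"])*[640,400];print(r["p"],px,at_z("side",px,.1))
s=[.4979,-.0099]
for z in(.03,.07,.1,.13):print(z,proj("side",[*s,z]),proj("side",[.6515,.0328,z]))
print(sensors.sense()["dq"])
E
```

```text
s7 lid 274 289 188 198
white 1006
green 278 287 214 220
s9 lid 330 343 188 197
white 884
green 332 341 213 219
0.79 [333.696 198.32 ] [ 0.50890971 -0.01272208  0.1       ]
0.78 [357.12 293.2 ] [0.37904454 0.27851522 0.1       ]
0.7 [242.432 318.12 ] [0.60954855 0.40661703 0.1       ]
0.03 [336.73041009 216.44885599] [283.36572287 216.77619361]
0.07 [336.98256488 207.03714132] [282.33509657 207.37503358]
0.1 [337.17978439 199.67589445] [281.52901561 200.0221297 ]
0.13 [337.38438279 192.039229  ] [280.69278433 192.39420086]
[ 0.00041397 -0.00049909  0.00032759 -0.00077513 -0.000613    0.00011743]
```

```bash
python3 -c "from cell import job_done;print(job_done())"
```

```text
the job is handed in; nothing more can be done
None
```

I handed the job in at about 20 s of robot time: the yellow jar stands upright on the green column, the column is turned to within about 2° of the pointer by my camera and arm estimates, and the gripper is still holding the handle post with about 40 N; the first grasp attempt only closed onto the jar's lid, without moving or tipping it, and no verdict was shown.

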